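Lids off the canisters, laid out in the same order

TASK

The canisters are about to be refilled: take the four bamboo lids off the row of canisters and lay them knob up in the white draining tray, one flat in each bay, in the same left-to-right order as their canisters stand in the rack, so that each finds its way back. Set every lid down gently instead of dropping it, and leave the canisters standing where they are.

Things in the scene. Friction and masses are not known exactly. Their poses are not given: they have to be found in the camera images.
- lid_small: Round bamboo lid, small of four, at the start on the small canister: disc 56 mm across, 10 mm thick; under it a plug 40 mm across, 6 mm deep, loose in the canister's mouth (3.5 mm play all round; lifts straight off); on top a straight round knob 24 mm across, 24 mm tall. Origin: centre of the plug's underside; z up. Above it the disc spans 6 to 16 mm, the knob 16 to 40 mm.
- lid_medium: Round bamboo lid, medium of four, at the start on the medium canister: disc 66 mm across, 10 mm thick; under it a plug 50 mm across, 6 mm deep, loose in the canister's mouth (3.5 mm play all round; lifts straight off); on top a straight round knob 24 mm across, 24 mm tall. Origin: centre of the plug's underside; z up. Above it the disc spans 6 to 16 mm, the knob 16 to 40 mm.
- lid_large: Round bamboo lid, large of four, at the start on the large canister: disc 76 mm across, 10 mm thick; under it a plug 60 mm across, 6 mm deep, loose in the canister's mouth (3.5 mm play all round; lifts straight off); on top a straight round knob 24 mm across, 24 mm tall. Origin: centre of the plug's underside; z up. Above it the disc spans 6 to 16 mm, the knob 16 to 40 mm.
- lid_largest: Round bamboo lid, largest of four, at the start on the largest canister: disc 86 mm across, 10 mm thick; under it a plug 70 mm across, 6 mm deep, loose in the canister's mouth (3.5 mm play all round; lifts straight off); on top a straight round knob 24 mm across, 24 mm tall. Origin: centre of the plug's underside; z up. Above it the disc spans 6 to 16 mm, the knob 16 to 40 mm.
- canister_small: Sage-green ceramic canister (small of four), 56 mm across, 84 mm tall, open at the top under its lid, standing loose in the canister rack. Origin: centre of its underside, z up; rim 84 mm above it.
- canister_medium: Sage-green ceramic canister (medium of four), 66 mm across, 92 mm tall, open at the top under its lid, standing loose in the canister rack. Origin: centre of its underside, z up; rim 92 mm above it.
- canister_large: Sage-green ceramic canister (large of four), 76 mm across, 100 mm tall, open at the top under its lid, standing loose in the canister rack. Origin: centre of its underside, z up; rim 100 mm above it.
- canister_largest: Sage-green ceramic canister (largest of four), 86 mm across, 108 mm tall, open at the top under its lid, standing loose in the canister rack. Origin: centre of its underside, z up; rim 108 mm above it.
- canister_rack: Canister rack, fixed: dark oak board 104 mm deep (x), 440 mm long (y), 12 mm thick, end cheeks to 52 mm, steel rails front and back 34 mm up. Origin: centre of its underside; +y along the row, to the left as the robot sees it. The canisters stand on the board at x = 0, y = +159, +53, -53, -159 mm, in any order.
- lid_tray: White plastic draining tray, fixed, roughly parallel to the rack, on the robot's side of it or beyond; 110 mm deep (x), 428 mm long (y). Origin: centre of its underside; +y along the row, to the left as the robot sees it. Four bays, centres at x = 0, y = +159, +53, -53, -159 mm, 102 mm square inside, floor 4 mm above the origin, walls 4 mm thick, tops at 18 mm.
There are look-alikes about, which are no part of the job. What is shaped like the lid_largest but pink or yellow is not meant.

How it is judged:
At the end, for the whole second after the job is handed in: All four lids flat and knob up (0.08 rad) on the floor of a tray bay, within 30 mm of its centre in x and y, each bay at the same place in its row as the lid's canister in the rack; lids released and at rest; canisters upright, within 20 mm of where they stood (((y of canister_small in the frame of canister_rack between 0.129 and 0.189 m and y of lid_small in the frame of lid_tray between 0.129 and 0.189 m) or (y of canister_small in the frame of canister_rack between 0.023 and 0.083 m and y of lid_small in the frame of lid_tray between 0.023 and 0.083 m) or (y of canister_small in the frame of canister_rack between -0.083 and -0.023 m and y of lid_small in the frame of lid_tray between -0.083 and -0.023 m) or (y of canister_small in the frame of canister_rack between -0.189 and -0.129 m and y of lid_small in the frame of lid_tray between -0.189 and -0.129 m)) and x of lid_small in the frame of lid_tray between -0.03 and 0.03 m and z of lid_small in the frame of lid_tray between 0 and 0.008 m and angle between each of lid_small, lid_medium, lid_large, lid_largest's own z axis and vertical below 0.08 rad and contact force between the fingers and lid_small below 0.05 N and linear speed of each of lid_small, canister_small, lid_medium, canister_medium, lid_large, canister_large, lid_largest, canister_largest below 0.02 m/s and angular speed of each of lid_small, lid_medium, lid_large, lid_largest below 0.2 rad/s and distance of each of canister_small, canister_medium, canister_large, canister_largest from where it was at the start of the episode below 0.02 m and angle between each of canister_small, canister_medium, canister_large, canister_largest's own z axis and vertical below 0.1 rad and ((y of canister_medium in the frame of canister_rack between 0.129 and 0.189 m and y of lid_medium in the frame of lid_tray between 0.129 and 0.189 m) or (y of canister_medium in the frame of canister_rack between 0.023 and 0.083 m and y of lid_medium in the frame of lid_tray between 0.023 and 0.083 m) or (y of canister_medium in the frame of canister_rack between -0.083 and -0.023 m and y of lid_medium in the frame of lid_tray between -0.083 and -0.023 m) or (y of canister_medium in the frame of canister_rack between -0.189 and -0.129 m and y of lid_medium in the frame of lid_tray between -0.189 and -0.129 m)) and x of lid_medium in the frame of lid_tray between -0.03 and 0.03 m and z of lid_medium in the frame of lid_tray between 0 and 0.008 m and contact force between the fingers and lid_medium below 0.05 N and ((y of canister_large in the frame of canister_rack between 0.129 and 0.189 m and y of lid_large in the frame of lid_tray between 0.129 and 0.189 m) or (y of canister_large in the frame of canister_rack between 0.023 and 0.083 m and y of lid_large in the frame of lid_tray between 0.023 and 0.083 m) or (y of canister_large in the frame of canister_rack between -0.083 and -0.023 m and y of lid_large in the frame of lid_tray between -0.083 and -0.023 m) or (y of canister_large in the frame of canister_rack between -0.189 and -0.129 m and y of lid_large in the frame of lid_tray between -0.189 and -0.129 m)) and x of lid_large in the frame of lid_tray between -0.03 and 0.03 m and z of lid_large in the frame of lid_tray between 0 and 0.008 m and contact force between the fingers and lid_large below 0.05 N and ((y of canister_largest in the frame of canister_rack between 0.129 and 0.189 m and y of lid_largest in the frame of lid_tray between 0.129 and 0.189 m) or (y of canister_largest in the frame of canister_rack between 0.023 and 0.083 m and y of lid_largest in the frame of lid_tray between 0.023 and 0.083 m) or (y of canister_largest in the frame of canister_rack between -0.083 and -0.023 m and y of lid_largest in the frame of lid_tray between -0.083 and -0.023 m) or (y of canister_largest in the frame of canister_rack between -0.189 and -0.129 m and y of lid_largest in the frame of lid_tray between -0.189 and -0.129 m)) and x of lid_largest in the frame of lid_tray between -0.03 and 0.03 m and z of lid_largest in the frame of lid_tray between 0 and 0.008 m and contact force between the fingers and lid_largest below 0.05 N); the robot touches nothing.
It fails at once if a canister is pushed more than 20 mm from its place or tipped (distance of any of canister_small, canister_medium, canister_large, canister_largest from where it was at the start of the episode above 0.02 m or angle between any of canister_small, canister_medium, canister_large, canister_largest's own z axis and vertical above 0.35 rad).
It fails at once if a lid is dropped or thrown (moves faster than 0.75 m/s out of the fingers, a fall of some 30 mm) ((contact force between the fingers and lid_small below 0.02 N and linear speed of lid_small above 0.75 m/s) or (contact force between the fingers and lid_medium below 0.02 N and linear speed of lid_medium above 0.75 m/s) or (contact force between the fingers and lid_large below 0.02 N and linear speed of lid_large above 0.75 m/s) or (contact force between the fingers and lid_largest below 0.02 N and linear speed of lid_largest above 0.75 m/s)).
It also fails if it takes over 112 s, if anything falls off the work surface, if the arm or the gripper's body presses on something with over 40 N, if the wrist force passes 120 N, or if a joint passes its speed limit or range.

ROBOT

A 6-joint arm with a two-finger parallel gripper is mounted at the origin on the work surface. World frame = base frame: x ahead of the robot, y to its left, z up, the work surface at z = 0. Lengths are in m, angles in rad, forces in N, time in s.
With the tool pointing down it reaches from about 0.375 to 0.9 m from the base axis. Payload 3.1 kg.
Tool frame: the origin (TCP) lies at the centre of the arm's flange, where the gripper is bolted on; the fingertips stand 182 mm ahead of it and the grasp point (between the pads) lies 164 mm ahead of it; z points along the fingers, y is the line along which they close (so a half turn about z gives the same grasp; the last joint's range is limited). The gripper opens to 87 mm and grips with 3 to 60 N. Pads are 19 mm wide; open, the fingers measure 117 mm over their backs; the gripper's body (75 mm by 190 mm) begins 51 mm behind the grasp point.
Start: joints at [0.981, 0.527, 1.433, -0, 1.181, -0.178], TCP at [0.25, 0.573, 0.405] pointing down, gripper open.
Joint ranges: [-3.08, 3.08], [-0.75, 2.2], [0.22, 2.44], [-1.43, 4.57], [0, 2.65], [-2.85, 2.85]. Speed limits (rad/s): [2.79, 2.79, 3.14, 3.14, 3.14, 3.14].

INTERFACE

Orientations are given as a unit quaternion [x, y, z, w].
In Python, from rig import * gives the robot as it stands.
- The arm moves only by the tool move_arm, never from a script. Its argument "commands" is a list that holds one entry, the list of rows, each a list of 6 numbers: the shift along the tool's x, y, z in units of 40 mm (1.0 is 40 mm), then the turn, a rotation vector about the tool's x, y, z in rad. A call has 1 to 12 rows; each row is the pose to reach, as a shift and turn from the pose commanded when the call began, along the tool's axes at that moment; what a row does not reach only later rows make up. A row lasts 1/8 s, in which the tool goes at most 62.5 mm and 10.7 degrees, less where a joint would pass 70% of its speed; a pose out of reach is approached as far as the arm can. A call with a gripper value outside its range is refused whole. "claw" is the closure, from -1 (fully open) to 1 (shut), so that 0 is half open, set as the call begins (left out, the last holds). The fingers move at their own pace and stop on an object; "squeeze" is the grip in N (left out, the last holds). Time passes only in rows, so rows that repeat a pose let the fingers close. It gives the time, the measured TCP pose, the force, the opening and the grip force at its end, in the units of the state.
- get_obs(): the state, without advancing time (a new reading comes with each control period).
- camera(name): name is "side" or "top" or "wrist"; returns a dict with "pixels" (400x640x3 uint8, blue, green, red), "range_z" (400x640 float32, m along the optical axis (not along the pixel's ray), 0 where there is no reading), "camera_matrix" (3x3 intrinsics, pixels), "extrinsics" (4x4, takes a point from world to camera coordinates). Camera axes: x right, y up, looking along -z (the intrinsics and any distortion apply to the point x, -y, -z); pixel columns grow to the right and rows downward; lengths in m; the calibration is good to about 2 mm. A picture is of the moment at which its call begins.
- hand_in(): hands the job in; it is judged then, once.
The state is a dict: "time": time; "q": joint angles; "joint_velocities": joint speeds; "joint_torque": joint torques, N m; "position": TCP position; "tool_rot": TCP orientation; "ft_force": force on the tool from outside, world axes, zero at the start; "moment": the same for the moment, N m; "grip_width": finger opening in m; "grip_force": force on a finger pad.
Only numpy, scipy, OpenCV 4.12 (cv2) and the standard library are available. Lean on these libraries where they do the work, as an engineer would, in place of code of your own. Each camera call takes 0.05 s, during which the arm holds its last target. There are 200 camera calls.

## Working session

There is one attempt and no reset: what is moved stays moved. The work goes in short steps, Python scripts to look and compute and a tool call to move; the robot and the scene stay as the last step left them, time stands still between calls to the robot, and variables do not carry over. Pictures are saved under pics/ and viewed, at most 14 in all, crops included, and the job is handed in when it is done.

Besides the shell and the picture viewer there is one more tool, called after ">>>" in YAML: its name, and indented under it one key for each argument. move_arm: Moves the arm, as the interface text tells. Its arguments: {"type":"object","properties":{"commands":{"type":"array","items":{"type":"array","items":{"type":"array","items":{"type":"number"}}}},"claw":{"type":"number"},"squeeze":{"type":"number"}},"required":["commands"]}

```bash
ls; mkdir -p pics; python3 - <<'E'
from rig import *
import cv2,numpy as np,pickle
o=get_obs(); print({k:np.round(v,3) for k,v in o.items()})
for n in ("top","side"):
    c=camera(n); cv2.imwrite(f"pics/{n}0.png",c["pixels"]); pickle.dump(c,open(n+"0.pkl","wb"))
    print(n,np.round(c["camera_matrix"],1).tolist(),np.round(c["extrinsics"],3).tolist())
E
```

```text
pics
{'time': np.float64(0.0), 'q': array([ 0.981,  0.528,  1.434, -0.   ,  1.181, -0.178]), 'joint_velocities': array([-0.   ,  0.   , -0.   ,  0.001, -0.002,  0.001]), 'joint_torque': array([  0.   , -44.004, -17.659,   0.063,   0.058,  -0.   ]), 'position': array([0.25 , 0.572, 0.404]), 'tool_rot': array([ 0.204,  0.979, -0.001, -0.   ]), 'ft_force': array([-0.154,  0.111,  0.122]), 'moment': array([-0.024, -0.01 ,  0.047]), 'grip_force': np.float64(0.0), 'grip_width': np.float64(0.087)}
top [[402.9, 0.0, 316.4], [0.0, 402.9, 199.6], [0.0, 0.0, 1.0]] [[-0.028, -1.0, -0.008, 0.035], [0.993, -0.028, 0.112, -0.611], [-0.113, -0.005, 0.994, -0.902], [0.0, 0.0, 0.0, 1.0]]
side [[502.9, 0.0, 318.9], [0.0, 502.9, 196.3], [0.0, 0.0, 1.0]] [[0.763, -0.646, -0.003, -0.462], [0.386, 0.452, 0.804, -0.34], [-0.518, -0.615, 0.594, -0.964], [0.0, 0.0, 0.0, 1.0]]
```

View pics/top0.png

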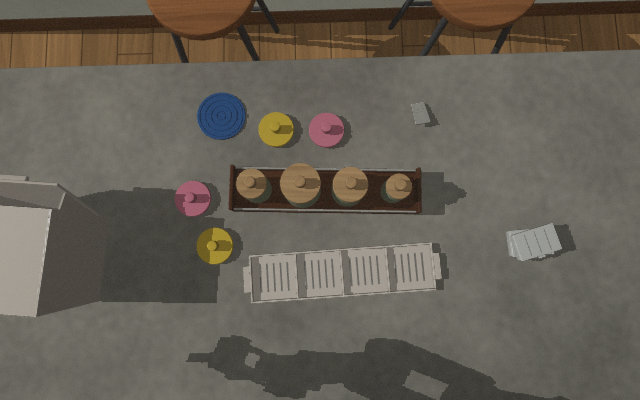

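View pics/side0.png

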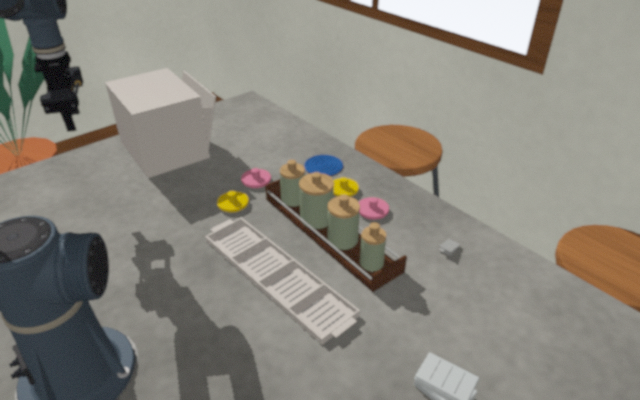

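The top view shows the rack row from left to right: medium lid (253,183), largest (300,180), large (350,183) and small (399,186). The tray is below it, with bays at about (278,276), (323,273), (369,271) and (414,268). The look-alikes are pink at (326,128) and (193,198), and yellow at (276,128) and (214,245). The four wanted lids are the bamboo ones on the green canisters. Next I measure the knobs, the tray corners and the box at the left.

```bash
cat > h.py <<'E'
import numpy as np,cv2
from scipy.spatial.transform import Rotation as R
def world(c):
    K=c["camera_matrix"];E=c["extrinsics"];d=c["range_z"]
    v,u=np.mgrid[:d.shape[0],:d.shape[1]]
    p=np.stack([(u-K[0,2])/K[0,0]*d,-(v-K[1,2])/K[1,1]*d,-d],-1)
    w=(p-E[:3,3])@E[:3,:3]; w[d==0]=np.nan
    return w
def delta(o,target,yaxis_ang=None):
    """shift in tool units to bring grasp (164mm ahead) to target xyz; pointing down"""
    r=R.from_quat(o["tool_rot"]); g=np.array(target)+[0,0,.164]
    return r.inv().apply(g-o["position"])/.04
E
python3 - <<'E'
import pickle,numpy as np,cv2
from h import *
c=pickle.load(open("top0.pkl","rb")); w=world(c); im=c["pixels"]
np.set_printoptions(precision=4,suppress=True)
for n,(u,v) in dict(med=(253,183),largest=(300,181),large=(350,183),small=(399,187)).items():
    s=w[v-24:v+24,u-24:u+24].reshape(-1,3); z=s[:,2]; zm=np.nanmax(z)
    k=s[z>np.nanpercentile(z,97)-.008]; 
    k=s[z>zm-.012]; print(n,"ztop",zm,"knob",len(k),np.nanmedian(k,0),(np.nanmin(k,0)+np.nanmax(k,0))/2, np.nanmax(k,0)-np.nanmin(k,0))
    dsc=s[(z<zm-.018)&(z>zm-.035)]; print("  disc",(np.nanmin(dsc,0)+np.nanmax(dsc,0))/2,np.nanmax(dsc,0)-np.nanmin(dsc,0))
for p in [(250,256),(434,244),(437,291),(252,302),(278,276),(323,273),(369,271),(414,268),(233,168),(419,170),(20,260),(60,200),(100,240),(35,315),(50,205)]:
    print(p,w[p[1],p[0]])
cv2.imwrite("pics/crop1.png",cv2.resize(im[155:310,225:450],None,fx=3.5,fy=3.5,interpolation=cv2.INTER_CUBIC))
E
```

```text
med ztop 0.14196578728201617 knob 104 [0.6425 0.1559 0.1381] [0.6429 0.1557 0.1362] [0.0231 0.0224 0.0116]
  disc [0.6431 0.1564 0.1149] [0.0652 0.0649 0.0156]
largest ztop 0.1583323978561941 knob 103 [0.6374 0.0497 0.1543] [0.6376 0.0505 0.1536] [0.0207 0.0227 0.0095]
  disc [0.6384 0.0505 0.1303] [0.0839 0.0843 0.0129]
large ztop 0.14926578147249747 knob 104 [ 0.6331 -0.0551  0.1464] [ 0.6331 -0.0552  0.144 ] [0.022  0.0211 0.0105]
  disc [ 0.6333 -0.0558  0.1225] [0.0735 0.0742 0.0158]
small ztop 0.13482384166961975 knob 102 [ 0.6287 -0.1602  0.1305] [ 0.6282 -0.1606  0.129 ] [0.0224 0.0228 0.0117]
  disc [ 0.6291 -0.1604  0.1079] [0.0544 0.0544 0.0156]
(250, 256) [0.4858 0.1759 0.0195]
(434, 244) [ 0.5015 -0.2584  0.0014]
(437, 291) [ 0.3922 -0.2585  0.0026]
(252, 302) [0.3808 0.1723 0.0194]
(278, 276) [0.4368 0.1132 0.0022]
(323, 273) [0.4414 0.007  0.0085]
(369, 271) [ 0.4428 -0.1011  0.0057]
(414, 268) [ 0.4467 -0.2076  0.0028]
(233, 168) [0.6884 0.2074 0.0533]
(419, 170) [ 0.6719 -0.2206  0.0497]
(20, 260) [0.4944 0.572  0.2113]
(60, 200) [0.6178 0.5661 0.1125]
(100, 240) [0.5324 0.5231 0.0282]
(35, 315) [0.3934 0.5392 0.2106]
(50, 205) [0.6119 0.611  0.0769]
```

View pics/crop1.png

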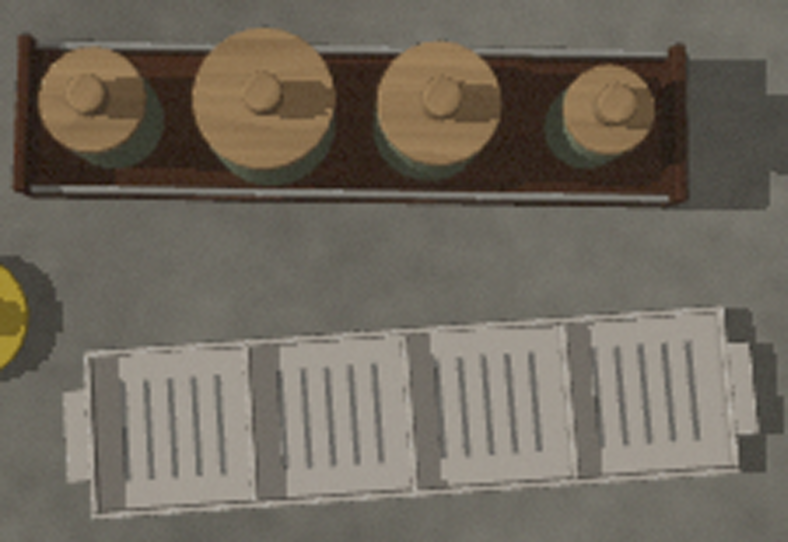

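The crop confirms four bamboo lids on green canisters, in the order medium, largest, large, small. The tray's wall corners in the full image are about (249.3,255.6), (431.6,242.7), (435.9,289.3) and (251.3,302.7).

```bash
cat >> h.py <<'E'
def atz(c,uv,z):
    K=c["camera_matrix"];E=c["extrinsics"]; u,v=uv
    d=E[:3,:3].T@np.array([(u-K[0,2])/K[0,0],-(v-K[1,2])/K[1,1],-1]); o=-E[:3,:3].T@E[:3,3]
    return o+d*(z-o[2])/d[2]
E
python3 - <<'E'
import pickle
from h import *
np.set_printoptions(precision=4,suppress=True)
c=pickle.load(open("top0.pkl","rb")); w=world(c)
P=np.array([atz(c,p,.018) for p in [(249.3,255.6),(431.6,242.7),(435.9,289.3),(251.3,302.7)]])
print(P, np.linalg.norm(P-np.roll(P,-1,0),axis=1)); print("centre",P.mean(0))
s=w[235:310,235:445].reshape(-1,3); m=(s[:,2]>.012)&(s[:,2]<.024)
(cx,cy),sz,a=r=cv2.minAreaRect(s[m,:2].astype(np.float32)); print("rect",r)
d=(P[0]-P[1]+P[3]-P[2])[:2]; d/=np.linalg.norm(d); print("ydir",d,np.degrees(np.arctan2(-d[0],d[1])))
for C in (P.mean(0)[:2],np.array([cx,cy])): print([np.round(C+d*y,4).tolist() for y in (.159,.053,-.053,-.159)])
from rig import *
o=get_obs(); print(delta(o,[.64,.156,.26]),R.from_quat(o["tool_rot"]).as_matrix())
E
```

```text
[[ 0.4867  0.1778  0.018 ]
 [ 0.5048 -0.2483  0.018 ]
 [ 0.3979 -0.2518  0.018 ]
 [ 0.3791  0.1741  0.018 ]] [0.4265 0.1069 0.4264 0.1077]
centre [ 0.4421 -0.0371  0.018 ]
rect ((0.4426194727420807, -0.03644169867038727), (0.11027020961046219, 0.45909711718559265), 2.500377655029297)
ydir [-0.0433  0.9991] 2.4799151199657827
[[0.4352, 0.1218], [0.4398, 0.0159], [0.4444, -0.09], [0.449, -0.1959]]
[[0.4357, 0.1224], [0.4403, 0.0165], [0.4449, -0.0894], [0.4495, -0.1953]]
[-13.1033  -5.6403  -0.4966] [[-0.9164  0.4002 -0.0011]
 [ 0.4002  0.9164 -0.0016]
 [ 0.0003 -0.0019 -1.    ]]
```

Tray sizes come out right, at 427 by 107 against 428 by 110. Now I move above the medium lid and turn the tool square to the world axes.

>>> move_arm:
  commands:
    - [[-0.4,-0.17,0,0,0,-0.012],[-1.3,-0.56,0,0,0,-0.04],[-2.6,-1.13,0,0,0,-0.08],[-4.0,-1.7,0.2,0,0,-0.125],[-5.4,-2.3,0.4,0,0,-0.17],[-6.8,-2.93,0.6,0,0,-0.215],[-8.3,-3.55,0.8,0,0,-0.26],[-9.7,-4.15,0.9,0,0,-0.305],[-11.0,-4.73,1.0,0,0,-0.345],[-12.1,-5.2,1.1,0,0,-0.38],[-12.9,-5.5,1.1,0,0,-0.405],[-13.16,-5.63,1.1,0,0,-0.412]]
  claw: 0
  squeeze: 20

```text
time: 1.6
position: [0.6435, 0.1539, 0.3601]
tool_rot: [0.001, 1.0, -0.0, -0.0]
ft_force: [0.0, 0.8, 0.3]
grip_width: 0.0435
grip_force: 0.0
```

>>> move_arm:
  commands:
    - [[0,0,0,0,0,0],[0,0,0,0,0,0],[0,0,0,0,0,0]]

```text
time: 1.98
position: [0.6414, 0.157, 0.3609]
tool_rot: [-0.001, 1.0, 0.0, -0.0]
ft_force: [-0.5, 0.4, -0.2]
grip_width: 0.0436
grip_force: 0.0
```

```bash
python3 - <<'E'
from rig import *
from h import *
np.set_printoptions(precision=4,suppress=True)
o=get_obs(); print(o["position"],o["ft_force"],R.from_quat(o["tool_rot"]).as_matrix(),o["q"])
c=camera("wrist"); cv2.imwrite("pics/w1.png",c["pixels"]); w=world(c)
m=w[...,2]>.128; print(np.nanmedian(w[m],0),m.sum())
for lab,(a,b) in dict(med=(.130,.145),).items():
    q=w[(w[...,2]>a)&(w[...,2]<b)&(abs(w[...,1]-.156)<.03)]; print(lab,len(q),(q.min(0)+q.max(0))/2,np.ptp(q,0))
E
```

```text
[0.6414 0.157  0.3609] [-0.474   0.4427 -0.1794] [[-1.     -0.0019 -0.0006]
 [-0.0019  1.      0.0002]
 [ 0.0006  0.0002 -1.    ]] [ 0.0711  0.623   1.3797  0.0002  1.1395 -1.5017]
[0.6171 0.1527 0.2727] 106366
med 861 [0.6445 0.1587 0.1347] [0.023  0.0228 0.0093]
```

View pics/w1.png

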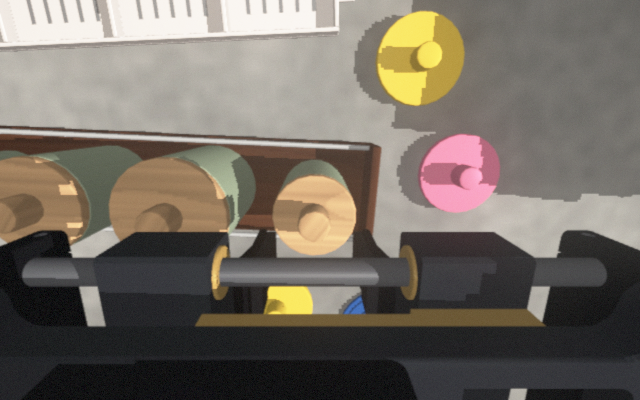

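The view is centred on the medium lid: its knob, at (314,220), sits midway between the pads. I descend and grip.

>>> move_arm:
  commands:
    - [[-0.04,0,0.1,0,0,0],[-0.04,0,0.35,0,0,0],[-0.04,0,0.65,0,0,0],[-0.04,0,0.95,0,0,0],[-0.04,0,1.2,0,0,0],[-0.04,0,1.4,0,0,0],[-0.04,0,1.5,0,0,0],[-0.04,0,1.52,0,0,0],[-0.04,0,1.52,0,0,0]]

```text
time: 3.15
position: [0.6441, 0.1557, 0.3003]
tool_rot: [-0.0, 1.0, 0.0, 0.0]
ft_force: [-0.0, 0.5, 0.2]
grip_width: 0.0434
grip_force: 0.0
```

>>> move_arm:
  commands:
    - [[0,0,0,0,0,0],[0,0,0,0,0,0],[0,0,0,0,0,0],[0,0,0,0,0,0],[0,0,0,0,0,0],[0,0,0,0,0,0]]
  claw: 1

```text
time: 3.9
position: [0.644, 0.1557, 0.3002]
tool_rot: [-0.0, 1.0, 0.0, 0.0]
ft_force: [-0.3, -0.3, 1.3]
grip_width: 0.0237
grip_force: 20.0
```

>>> move_arm:
  commands:
    - [[0,0,-0.08,0,0,0],[0,0,-0.25,0,0,0],[0,0,-0.5,0,0,0],[0,0,-0.8,0,0,0],[0,0,-1.1,0,0,0],[0,0,-1.4,0,0,0],[0.1,0,-1.6,0,0,0],[0.4,-0.05,-1.65,0,0,0],[0.9,-0.14,-1.65,0,0,0],[1.5,-0.24,-1.65,0,0,0],[2.2,-0.36,-1.65,0,0,0],[2.9,-0.47,-1.65,0,0,0]]

```text
time: 5.4
position: [0.526, 0.1366, 0.3656]
tool_rot: [-0.0, 1.0, -0.0, -0.001]
ft_force: [0.2, 0.0, -0.5]
grip_width: 0.0232
grip_force: 20.0
```

>>> move_arm:
  commands:
    - [[0.7,-0.11,0,0,0,0],[1.3,-0.21,0.1,0,0,0],[1.8,-0.3,0.3,0,0,0],[2.1,-0.36,0.7,0,0,0],[2.27,-0.38,1.2,0,0,0],[2.31,-0.38,1.75,0,0,0],[2.31,-0.38,2.3,0,0,0],[2.31,-0.38,2.8,0,0,0],[2.31,-0.38,3.15,0,0,0],[2.31,-0.38,3.35,0,0,0],[2.31,-0.38,3.4,0,0,0],[2.31,-0.38,3.4,0,0,0]]

```text
time: 6.9
position: [0.4357, 0.1216, 0.2302]
tool_rot: [-0.0, 1.0, -0.0, 0.0]
ft_force: [-0.6, -0.0, -1.5]
grip_width: 0.0234
grip_force: 20.0
```

```bash
python3 - <<'E'
from rig import *
from h import *
np.set_printoptions(precision=4,suppress=True)
o=get_obs(); print(o["position"],o["ft_force"],o["grip_width"])
c=camera("wrist"); cv2.imwrite("pics/w2.png",c["pixels"])
E
```

```text
[0.4357 0.1216 0.2302] [-0.6014 -0.0438 -1.4569] 0.023399555059636985
```

View pics/w2.png

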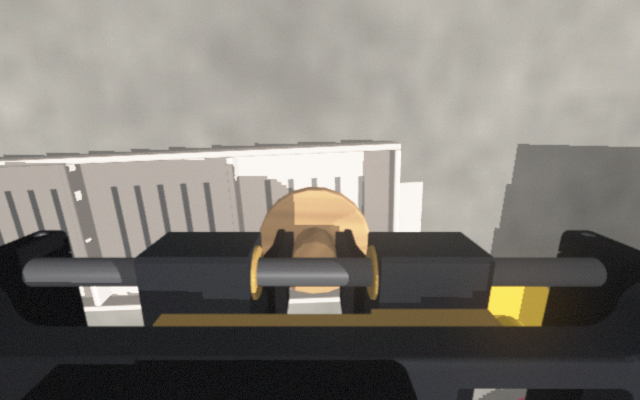

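The medium lid hangs centred over the leftmost bay: lid at column 315, bay walls at about 233 and 397. I lower it and release.

>>> move_arm:
  commands:
    - [[0,0,0.08,0,0,0],[0,0,0.2,0,0,0],[0,0,0.34,0,0,0],[0,0,0.45,0,0,0],[0,0,0.53,0,0,0],[0,0,0.57,0,0,0],[0,0,0.58,0,0,0],[0,0,0.58,0,0,0]]

```text
time: 7.95
position: [0.4356, 0.1216, 0.2068]
tool_rot: [-0.0, 1.0, -0.0, 0.0]
ft_force: [0.2, -0.3, -0.2]
grip_width: 0.0236
grip_force: 20.0
```

>>> move_arm:
  commands:
    - [[0,0,0,0,0,0],[0,0,0,0,0,0],[0,0,0,0,0,0],[0,0,0,0,0,0]]
  claw: 0

```text
time: 8.45
position: [0.4356, 0.1216, 0.2068]
tool_rot: [-0.0, 1.0, 0.0, 0.0]
ft_force: [-0.8, 0.6, 0.1]
grip_width: 0.0425
grip_force: 0.0
```

>>> move_arm:
  commands:
    - [[0,0,-0.08,0,0,0],[0,0,-0.25,0,0,0],[0,0,-0.6,0,0,0],[0,0,-1.2,0,0,0],[0,0,-2.0,0,0,0],[0,0,-2.8,0,0,0],[0,0,-3.5,0,0,0],[0,0,-4.0,0,0,0],[0,0,-4.2,0,0,0],[0,0,-4.22,0,0,0]]

```text
time: 9.7
position: [0.4354, 0.1216, 0.3762]
tool_rot: [-0.0, 1.0, 0.0, 0.001]
ft_force: [-0.3, 0.2, 0.5]
grip_width: 0.0435
grip_force: 0.0
```

```bash
python3 - <<'E'
from rig import *
from h import *
np.set_printoptions(precision=4,suppress=True)
o=get_obs(); print(o["position"],o["ft_force"],o["grip_width"])
c=camera("top"); cv2.imwrite("pics/t2.png",c["pixels"]); w=world(c)
s=w[225:320,230:460].reshape(-1,3); q=s[(s[:,2]>.030)&(s[:,2]<.055)]; print(len(q),(q.min(0)+q.max(0))/2,np.ptp(q,0))
c=camera("wrist");cv2.imwrite("pics/w3.png",c["pixels"])
E
```

```text
[0.4354 0.1216 0.3762] [-0.2535  0.2423  0.4547] 0.04348618652819747Traceback (most recent call last):
  File "<stdin>", line 6, in <module>
    return umr_minimum(a, axis, None, out, keepdims, initial, where)
ValueError: zero-size array to reduction operation minimum which has no identity
```

>>> move_arm:
  commands:
    - [[-0.15,-0.05,0,0,0,0],[-0.6,-0.2,0,0,0,0],[-1.3,-0.45,0,0,0,0],[-2.1,-0.73,0,0,0,0],[-2.9,-1.0,0,0,0,0],[-3.7,-1.28,0,0,0,0],[-4.4,-1.53,0,0,0,0],[-4.9,-1.7,0,0,0,0],[-5.09,-1.77,0,0,0,0],[-5.09,-1.77,0,0,0,0],[-5.09,-1.77,0,0,0,0]]

```text
time: 11.12
position: [0.6386, 0.0511, 0.3752]
tool_rot: [-0.0, 1.0, 0.0, -0.001]
ft_force: [-0.1, -0.0, 0.3]
grip_width: 0.0435
grip_force: 0.0
```

```bash
cat > look.py <<'E'
from rig import *
from h import *
import sys
np.set_printoptions(precision=4,suppress=True)
n=sys.argv[1]; tgt=[float(a) for a in sys.argv[2:4]]
o=get_obs(); print(o["position"],o["ft_force"],o["grip_width"])
c=camera("top"); cv2.imwrite(f"pics/t{n}.png",c["pixels"]); w=world(c)
for b in [(.4355,.122),(.440,.016),(.4447,-.090),(.4493,-.1955)]:
    s=w[235:310,235:450].reshape(-1,3); q=s[(s[:,2]>.026)&(s[:,2]<.060)&(np.hypot(s[:,0]-b[0],s[:,1]-b[1])<.045)]
    e=s[(s[:,2]>.014)&(s[:,2]<.024)&(np.hypot(s[:,0]-b[0],s[:,1]-b[1])<.044)]
    if len(q)>20: print("bay",b,"knob",len(q),(q.min(0)+q.max(0))/2,np.ptp(q,0),"ztop",q[:,2].max(),"disc",np.ptp(e,0),np.median(e[:,2]))
c=camera("wrist"); cv2.imwrite(f"pics/w{n}.png",c["pixels"]); w=world(c)
s=w.reshape(-1,3); s=s[np.hypot(s[:,0]-tgt[0],s[:,1]-tgt[1])<.022]; s=s[s[:,2]<.17]; zm=np.percentile(s[:,2],99)
q=s[s[:,2]>zm-.012]; print("wrist knob",len(q),(q.min(0)+q.max(0))/2,np.ptp(q,0),zm)
E
python3 look.py 3 .639 .051
```

```text
[0.6386 0.0511 0.3752] [-0.1069 -0.0384  0.3208] 0.04352958597794098
wrist knob 918 [0.64   0.0528 0.1491] [0.0231 0.0231 0.0127] 0.15474744391252693
```

View pics/t3.png

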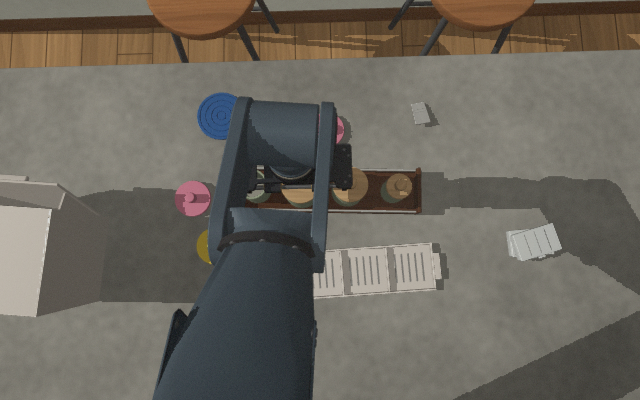

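>>> move_arm:
  commands:
    - [[-0.02,0.03,0.1,0,0,0],[-0.02,0.03,0.35,0,0,0],[-0.02,0.03,0.65,0,0,0],[-0.02,0.03,0.95,0,0,0],[-0.02,0.03,1.2,0,0,0],[-0.02,0.03,1.4,0,0,0],[-0.02,0.03,1.47,0,0,0],[-0.02,0.03,1.48,0,0,0],[-0.02,0.03,1.48,0,0,0]]

```text
time: 12.35
position: [0.6402, 0.0521, 0.3168]
tool_rot: [-0.0, 1.0, -0.0, 0.0]
ft_force: [0.4, -0.0, 0.7]
grip_width: 0.0434
grip_force: 0.0
```

>>> move_arm:
  commands:
    - [[0,0,0,0,0,0],[0,0,0,0,0,0],[0,0,0,0,0,0],[0,0,0,0,0,0],[0,0,0,0,0,0]]
  claw: 1

```text
time: 12.98
position: [0.64, 0.0521, 0.3166]
tool_rot: [-0.0, 1.0, -0.0, 0.0]
ft_force: [0.3, -0.1, 0.4]
grip_width: 0.0232
grip_force: 20.0
```

Top view: the arm hides bay 1 and the rest is undisturbed. The largest lid is gripped at 23 mm, so I carry it to the second bay.

>>> move_arm:
  commands:
    - [[0,0,-0.08,0,0,0],[0,0,-0.25,0,0,0],[0,0,-0.5,0,0,0],[0,0,-0.8,0,0,0],[0,0,-1.1,0,0,0],[0,0,-1.4,0,0,0],[0.1,0,-1.6,0,0,0],[0.4,-0.05,-1.65,0,0,0],[0.9,-0.14,-1.65,0,0,0],[1.5,-0.25,-1.65,0,0,0],[2.2,-0.38,-1.65,0,0,0],[2.9,-0.5,-1.65,0,0,0]]

```text
time: 14.48
position: [0.522, 0.0319, 0.3819]
tool_rot: [-0.0, 1.0, 0.0, -0.001]
ft_force: [0.1, -1.2, -0.6]
grip_width: 0.0231
grip_force: 20.0
```

>>> move_arm:
  commands:
    - [[0.7,-0.13,0,0,0,0],[1.3,-0.24,0.1,0,0,0],[1.75,-0.34,0.4,0,0,0],[2.0,-0.39,0.9,0,0,0],[2.1,-0.4,1.5,0,0,0],[2.1,-0.4,2.1,0,0,0],[2.1,-0.4,2.7,0,0,0],[2.1,-0.4,3.2,0,0,0],[2.1,-0.4,3.55,0,0,0],[2.1,-0.4,3.75,0,0,0],[2.1,-0.4,3.8,0,0,0],[2.1,-0.4,3.8,0,0,0]]

```text
time: 15.98
position: [0.44, 0.016, 0.2306]
tool_rot: [-0.0, 1.0, -0.0, 0.0]
ft_force: [0.4, -0.5, -0.5]
grip_width: 0.0235
grip_force: 20.0
```

```bash
python3 look.py 4 .44 .016 | head -1
```

```text
[0.44   0.016  0.2306] [ 0.374  -0.5424 -0.453 ] 0.02352167993008363Traceback (most recent call last):
  File "look.py", line 11, in <module>
    if len(q)>20: print("bay",b,"knob",len(q),(q.min(0)+q.max(0))/2,np.ptp(q,0),"ztop",q[:,2].max(),"disc",np.ptp(e,0),np.median(e[:,2]))
                                                                                                           ~~~~~~^^^^^
    return _methods._ptp(a, axis=axis, out=out, **kwargs)
           ~~~~~~~~~~~~~^^^^^^^^^^^^^^^^^^^^^^^^^^^^^^^^^
    umr_maximum(a, axis, None, out, keepdims),
    ~~~~~~~~~~~^^^^^^^^^^^^^^^^^^^^^^^^^^^^^^
ValueError: zero-size array to reduction operation maximum which has no identity
```

```bash
sed -i 's/if len(q)>20: /if len(q)>20 and len(e)>20: /' look.py
python3 - <<'E'
from rig import *
from h import *
c=camera("wrist"); cv2.imwrite("pics/w4.png",c["pixels"])
E
```

```text
(no output)
```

View pics/w4.png

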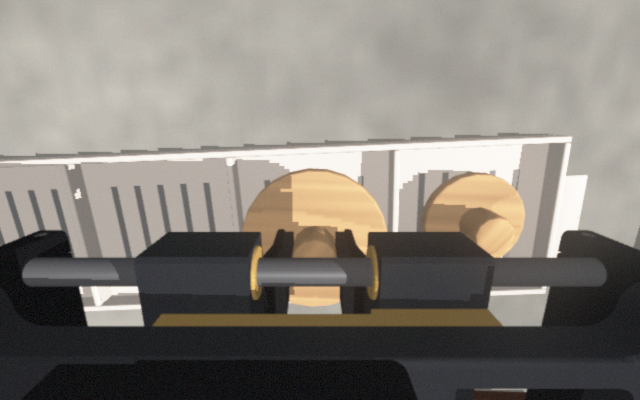

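The medium lid lies flat and centred in bay 1, at (475,215). The largest lid is centred over bay 2: column 315, walls at 233 and 395. I lower and release it.

>>> move_arm:
  commands:
    - [[0,0,0.08,0,0,0],[0,0,0.2,0,0,0],[0,0,0.34,0,0,0],[0,0,0.45,0,0,0],[0,0,0.53,0,0,0],[0,0,0.58,0,0,0],[0,0,0.59,0,0,0],[0,0,0.59,0,0,0]]

```text
time: 17.08
position: [0.44, 0.016, 0.2068]
tool_rot: [-0.0, 1.0, -0.0, 0.0]
ft_force: [1.5, 0.3, -0.4]
grip_width: 0.0235
grip_force: 20.0
```

>>> move_arm:
  commands:
    - [[0,0,0,0,0,0],[0,0,0,0,0,0],[0,0,0,0,0,0],[0,0,0,0,0,0]]
  claw: 0

```text
time: 17.58
position: [0.44, 0.016, 0.2068]
tool_rot: [-0.0, 1.0, -0.0, 0.0]
ft_force: [0.6, 0.5, -0.1]
grip_width: 0.0428
grip_force: 0.0
```

>>> move_arm:
  commands:
    - [[0,0,-0.08,0,0,0],[0,0,-0.25,0,0,0],[0,0,-0.6,0,0,0],[0,0,-1.2,0,0,0],[0,0,-2.0,0,0,0],[0,0,-2.8,0,0,0],[0,0,-3.5,0,0,0],[0,0,-4.0,0,0,0],[0,0,-4.2,0,0,0],[0,0,-4.2,0,0,0]]

```text
time: 18.82
position: [0.4399, 0.0161, 0.3751]
tool_rot: [-0.0, 1.0, -0.0, 0.0]
ft_force: [-0.1, -0.1, -0.6]
grip_width: 0.0437
grip_force: 0.0
```

>>> move_arm:
  commands:
    - [[-0.15,-0.05,0,0,0,0],[-0.6,-0.2,0,0,0,0],[-1.3,-0.45,0,0,0,0],[-2.1,-0.75,0,0,0,0],[-2.9,-1.04,0,0,0,0],[-3.65,-1.31,0,0,0,0],[-4.3,-1.55,0,0,0,0],[-4.7,-1.7,0.1,0,0,0],[-4.87,-1.75,0.16,0,0,0],[-4.87,-1.75,0.16,0,0,0],[-4.87,-1.75,0.16,0,0,0]]

```text
time: 20.2
position: [0.6342, -0.0536, 0.368]
tool_rot: [-0.0, 1.0, 0.0, -0.001]
ft_force: [0.2, -0.2, -0.7]
grip_width: 0.0436
grip_force: 0.0
```

```bash
python3 look.py 5 .635 -.054
```

```text
[ 0.6342 -0.0536  0.368 ] [ 0.2483 -0.2265 -0.692 ] 0.04355122209463331
bay (0.4355, 0.122) knob 96 [0.4362 0.1208 0.0377] [0.024  0.0221 0.0221] ztop 0.04872135839096761 disc [0.062  0.065  0.0079] 0.020640461208349975
wrist knob 913 [ 0.6354 -0.0529  0.1414] [0.0233 0.0235 0.0127] 0.14679741544358182
```

Medium is confirmed in bay 1, within 1–2 mm of centre and with its disc at z=0.0206. Next is the large lid.

>>> move_arm:
  commands:
    - [[-0.02,0.01,0.1,0,0,0],[-0.02,0.01,0.35,0,0,0],[-0.02,0.01,0.65,0,0,0],[-0.02,0.01,0.95,0,0,0],[-0.02,0.01,1.2,0,0,0],[-0.02,0.01,1.4,0,0,0],[-0.02,0.01,1.48,0,0,0],[-0.02,0.01,1.5,0,0,0],[-0.02,0.01,1.5,0,0,0]]

```text
time: 21.42
position: [0.6358, -0.0536, 0.3087]
tool_rot: [-0.0, 1.0, -0.0, 0.0]
ft_force: [-0.2, 0.6, 1.1]
grip_width: 0.0435
grip_force: 0.0
```

>>> move_arm:
  commands:
    - [[0,0,0,0,0,0],[0,0,0,0,0,0],[0,0,0,0,0,0],[0,0,0,0,0,0],[0,0,0,0,0,0]]
  claw: 1

```text
time: 22.05
position: [0.6357, -0.0536, 0.3086]
tool_rot: [-0.0, 1.0, -0.0, 0.0]
ft_force: [-0.9, 0.1, 2.3]
grip_width: 0.0235
grip_force: 20.0
```

>>> move_arm:
  commands:
    - [[0,0,-0.08,0,0,0],[0,0,-0.25,0,0,0],[0,0,-0.5,0,0,0],[0,0,-0.8,0,0,0],[0,0,-1.1,0,0,0],[0,0,-1.4,0,0,0],[0.1,0,-1.6,0,0,0],[0.4,-0.05,-1.65,0,0,0],[0.9,-0.14,-1.65,0,0,0],[1.5,-0.25,-1.65,0,0,0],[2.2,-0.38,-1.65,0,0,0],[2.9,-0.5,-1.65,0,0,0]]

```text
time: 23.55
position: [0.5177, -0.0736, 0.374]
tool_rot: [-0.0, 1.0, 0.0, -0.001]
ft_force: [-0.1, 0.3, 0.0]
grip_width: 0.0232
grip_force: 20.0
```

>>> move_arm:
  commands:
    - [[0.7,-0.13,0,0,0,0],[1.25,-0.24,0.1,0,0,0],[1.65,-0.34,0.4,0,0,0],[1.83,-0.4,0.9,0,0,0],[1.88,-0.41,1.5,0,0,0],[1.88,-0.41,2.1,0,0,0],[1.88,-0.41,2.6,0,0,0],[1.88,-0.41,3.1,0,0,0],[1.88,-0.41,3.4,0,0,0],[1.88,-0.41,3.57,0,0,0],[1.88,-0.41,3.6,0,0,0],[1.88,-0.41,3.6,0,0,0]]

```text
time: 25.05
position: [0.4445, -0.09, 0.2307]
tool_rot: [-0.0, 1.0, -0.0, 0.0]
ft_force: [-0.6, 0.2, -0.9]
grip_width: 0.0236
grip_force: 20.0
```

```bash
python3 - <<'E'
from rig import *
from h import *
c=camera("wrist"); cv2.imwrite("pics/w6.png",c["pixels"]); print(get_obs()["position"])
E
```

```text
[ 0.44456444 -0.09000451  0.23079278]
```

View pics/w6.png

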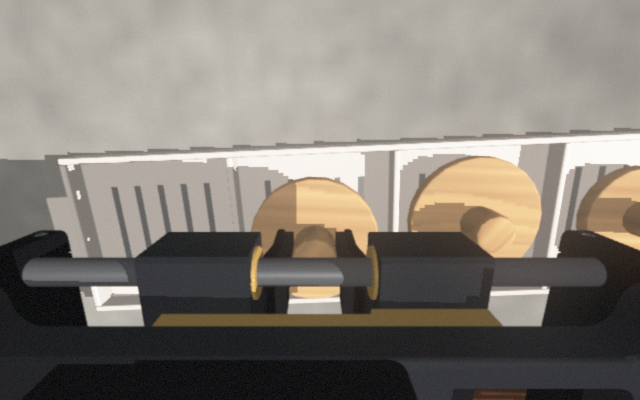

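The largest lid lies flat in bay 2, at (476,215). The large lid is centred over bay 3: column 315, walls at 233 and 395. I lower and release it.

>>> move_arm:
  commands:
    - [[0,0,0.08,0,0,0],[0,0,0.2,0,0,0],[0,0,0.34,0,0,0],[0,0,0.45,0,0,0],[0,0,0.53,0,0,0],[0,0,0.58,0,0,0],[0,0,0.59,0,0,0],[0,0,0.59,0,0,0]]

```text
time: 26.1
position: [0.4444, -0.09, 0.2068]
tool_rot: [-0.0, 1.0, -0.0, 0.0]
ft_force: [0.1, -0.7, -0.2]
grip_width: 0.0232
grip_force: 20.0
```

>>> move_arm:
  commands:
    - [[0,0,0,0,0,0],[0,0,0,0,0,0],[0,0,0,0,0,0],[0,0,0,0,0,0]]
  claw: 0

```text
time: 26.6
position: [0.4444, -0.09, 0.2068]
tool_rot: [-0.0, 1.0, -0.0, 0.0]
ft_force: [-0.3, 0.1, 0.3]
grip_width: 0.0431
grip_force: 0.0
```

>>> move_arm:
  commands:
    - [[0,0,-0.08,0,0,0],[0,0,-0.25,0,0,0],[0,0,-0.6,0,0,0],[0,0,-1.2,0,0,0],[0,0,-2.0,0,0,0],[0,0,-2.8,0,0,0],[0,0,-3.5,0,0,0],[0,0,-4.0,0,0,0],[0,0,-4.2,0,0,0],[0,0,-4.2,0,0,0]]

```text
time: 27.85
position: [0.4443, -0.0899, 0.3754]
tool_rot: [-0.0, 1.0, -0.0, 0.001]
ft_force: [0.3, 0.2, 0.4]
grip_width: 0.0435
grip_force: 0.0
```

>>> move_arm:
  commands:
    - [[-0.15,-0.05,0,0,0,0],[-0.6,-0.2,0,0,0,0],[-1.3,-0.47,0,0,0,0],[-2.1,-0.77,0,0,0,0],[-2.9,-1.07,0,0,0,0],[-3.6,-1.34,0.1,0,0,0],[-4.2,-1.57,0.25,0,0,0],[-4.53,-1.69,0.4,0,0,0],[-4.65,-1.73,0.5,0,0,0],[-4.65,-1.73,0.5,0,0,0],[-4.65,-1.73,0.5,0,0,0]]

```text
time: 29.22
position: [0.6299, -0.1588, 0.3548]
tool_rot: [-0.0, 1.0, 0.0, -0.0]
ft_force: [0.5, 0.8, -0.1]
grip_width: 0.0434
grip_force: 0.0
```

```bash
python3 look.py 7 .6305 -.159
```

```text
[ 0.6299 -0.1588  0.3548] [ 0.5173  0.7794 -0.0722] 0.043423757245332116
bay (0.4355, 0.122) knob 98 [0.4355 0.1208 0.0375] [0.0221 0.0225 0.0203] ztop 0.047635081301758295 disc [0.0622 0.065  0.0089] 0.020601188450911512
bay (0.44, 0.016) knob 90 [0.4447 0.0162 0.0378] [0.0331 0.0223 0.0234] ztop 0.0494729691420873 disc [0.0846 0.0839 0.0099] 0.02061544232964475
bay (0.4447, -0.09) knob 93 [ 0.4433 -0.09    0.037 ] [0.0224 0.023  0.0218] ztop 0.04786125922702125 disc [0.0736 0.0723 0.0096] 0.020631798822004305
wrist knob 894 [ 0.6306 -0.1588  0.1255] [0.0229 0.0239 0.0132] 0.13082540372870174
```

All three placed lids are flat and centred. The small lid is next.

>>> move_arm:
  commands:
    - [[-0.02,0,0.1,0,0,0],[-0.02,0,0.35,0,0,0],[-0.02,0,0.65,0,0,0],[-0.02,0,0.95,0,0,0],[-0.02,0,1.2,0,0,0],[-0.02,0,1.4,0,0,0],[-0.02,0,1.52,0,0,0],[-0.02,0,1.55,0,0,0],[-0.02,0,1.55,0,0,0]]

```text
time: 30.45
position: [0.6314, -0.1592, 0.293]
tool_rot: [-0.0, 1.0, -0.0, 0.0]
ft_force: [-0.1, 0.6, -0.7]
grip_width: 0.0434
grip_force: 0.0
```

>>> move_arm:
  commands:
    - [[0,0,0,0,0,0],[0,0,0,0,0,0],[0,0,0,0,0,0],[0,0,0,0,0,0],[0,0,0,0,0,0]]
  claw: 1

```text
time: 31.08
position: [0.6313, -0.1592, 0.293]
tool_rot: [-0.0, 1.0, -0.0, 0.0]
ft_force: [-0.9, -0.6, 1.2]
grip_width: 0.0236
grip_force: 20.0
```

>>> move_arm:
  commands:
    - [[0,0,-0.08,0,0,0],[0,0,-0.25,0,0,0],[0,0,-0.5,0,0,0],[0,0,-0.8,0,0,0],[0,0,-1.1,0,0,0],[0,0,-1.4,0,0,0],[0.1,0,-1.6,0,0,0],[0.4,-0.05,-1.65,0,0,0],[0.9,-0.14,-1.65,0,0,0],[1.5,-0.25,-1.65,0,0,0],[2.2,-0.38,-1.65,0,0,0],[2.8,-0.5,-1.65,0,0,0]]

```text
time: 32.58
position: [0.5172, -0.179, 0.3584]
tool_rot: [-0.0, 1.0, 0.0, -0.001]
ft_force: [0.5, -0.0, -0.3]
grip_width: 0.0233
grip_force: 20.0
```

>>> move_arm:
  commands:
    - [[0.6,-0.13,0,0,0,0],[1.15,-0.24,0.1,0,0,0],[1.55,-0.34,0.4,0,0,0],[1.71,-0.4,0.8,0,0,0],[1.75,-0.41,1.3,0,0,0],[1.75,-0.41,1.85,0,0,0],[1.75,-0.41,2.35,0,0,0],[1.75,-0.41,2.75,0,0,0],[1.75,-0.41,3.05,0,0,0],[1.75,-0.41,3.18,0,0,0],[1.75,-0.41,3.2,0,0,0],[1.75,-0.41,3.2,0,0,0]]

```text
time: 34.08
position: [0.4494, -0.1956, 0.2311]
tool_rot: [-0.0, 1.0, -0.0, 0.0]
ft_force: [0.0, 0.1, -1.1]
grip_width: 0.0232
grip_force: 20.0
```

>>> move_arm:
  commands:
    - [[0,0,0.08,0,0,0],[0,0,0.2,0,0,0],[0,0,0.32,0,0,0],[0,0,0.43,0,0,0],[0,0,0.52,0,0,0],[0,0,0.57,0,0,0],[0,0,0.58,0,0,0],[0,0,0.58,0,0,0]]

```text
time: 35.08
position: [0.4493, -0.1956, 0.2076]
tool_rot: [-0.0, 1.0, -0.0, 0.0]
ft_force: [0.9, 0.1, -1.5]
grip_width: 0.0234
grip_force: 20.0
```

>>> move_arm:
  commands:
    - [[0,0,0.01,0,0,0],[0,0,0.02,0,0,0],[0,0,0.02,0,0,0]]

```text
time: 35.45
position: [0.4493, -0.1956, 0.207]
tool_rot: [-0.0, 1.0, -0.0, 0.0]
ft_force: [-0.9, -0.9, 2.2]
grip_width: 0.0233
grip_force: 20.0
```

>>> move_arm:
  commands:
    - [[0,0,0,0,0,0],[0,0,0,0,0,0],[0,0,0,0,0,0],[0,0,0,0,0,0]]
  claw: 0

```text
time: 35.95
position: [0.4492, -0.1956, 0.2067]
tool_rot: [-0.0, 1.0, 0.0, -0.0]
ft_force: [-0.5, -0.5, -0.3]
grip_width: 0.0428
grip_force: 0.0
```

>>> move_arm:
  commands:
    - [[0,0,-0.08,0,0,0],[0,0,-0.25,0,0,0],[0,0,-0.6,0,0,0],[0,0,-1.2,0,0,0],[0,0,-2.0,0,0,0],[0,0,-2.8,0,0,0],[0,-0.4,-3.5,0,0,0],[0,-1.2,-4.0,0,0,0],[0,-2.2,-4.2,0,0,0],[0,-3.2,-4.2,0,0,0],[0,-4.0,-4.2,0,0,0],[0,-4.3,-4.2,0,0,0]]

```text
time: 37.45
position: [0.449, -0.369, 0.3758]
tool_rot: [0.001, 1.0, -0.001, 0.001]
ft_force: [-0.2, -0.1, 0.3]
grip_width: 0.0437
grip_force: 0.0
```

>>> move_arm:
  commands:
    - [[0,0,0,0,0,0],[0,0,0,0,0,0]]

```text
time: 37.7
position: [0.4492, -0.3661, 0.3747]
tool_rot: [-0.001, 1.0, 0.001, -0.0]
ft_force: [0.8, 0.3, -0.4]
grip_width: 0.0434
grip_force: 0.0
```

```bash
python3 look.py 8 .44 -.19 | grep -v wrist; python3 - <<'E'
from rig import *
from h import *
t=cv2.imread("pics/t8.png")[140:320,200:460]; s=camera("side")["pixels"][130:350,180:430]
cv2.imwrite("pics/fin.png",np.vstack([cv2.resize(t,(433,300)),cv2.resize(s,(433,300))]))
E
```

```text
[ 0.4492 -0.3661  0.3747] [ 0.7812  0.3096 -0.4072] 0.043396697436545326
bay (0.4355, 0.122) knob 98 [0.4354 0.1208 0.0371] [0.0219 0.0223 0.0221] ztop 0.04815761881347629 disc [0.062  0.0647 0.0092] 0.020655364987314215
bay (0.44, 0.016) knob 89 [0.4391 0.0153 0.0378] [0.022  0.0206 0.0196] ztop 0.04762425483288951 disc [0.0843 0.0839 0.0096] 0.020704958450179695
bay (0.4447, -0.09) knob 94 [ 0.4433 -0.09    0.0383] [0.0221 0.0231 0.0206] ztop 0.04862849010264335 disc [0.0736 0.0749 0.0084] 0.02057942757888764
bay (0.4493, -0.1955) knob 99 [ 0.447  -0.1956  0.038 ] [0.0225 0.024  0.0218] ztop 0.0488729582435008 disc [0.0528 0.0538 0.0094] 0.020702298012800865
```

View pics/fin.png

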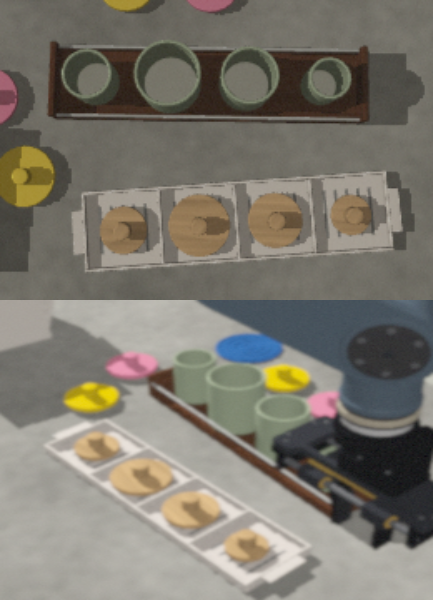

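All four lids lie flat and knob up in matching bays, and the canisters stand in place. I hand in.

```bash
python3 -c "
from rig import *
print(hand_in())"
```

```text
the job is handed in; nothing more can be done
None
```

I laid the four bamboo lids knob up in the tray, one flat in each bay in canister order (medium, largest, large, small), left the canisters standing, and handed the job in at about 38 s; no verdict came back.

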